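Screw the cap onto the polishing barrel

TASK

Close the polishing barrel: take the orange cap by its finger bar, set it level on the barrel's neck and screw it on clockwise until it is fully home on the shoulder. The thread only catches once the cap has been turned backward (counterclockwise) until it drops a little into the thread's start, so feel for that drop before turning forward. Leave the other things on the bench where they are, and let go of the cap at the end.

Things in the scene. Friction and masses are not known exactly. Their poses are not given: they have to be found in the camera images.
- cap: Orange round screw cap, 86 mm across, 28 mm high, open underneath, with a black finger bar on its flat top. Starts upright on the bench. Origin: centre of its lower rim; z up through the bar. Weight 170 to 280 g.
- cap_grip (a point): Middle of the cap's black finger bar, on the cap's axis, 46 mm above its origin; axes as the cap. The bar is 70 mm long along the cap's x, 20 mm wide along y, and spans 28 to 58 mm above the cap's origin. Pinch it across its width from above.
- cap_lug (a point): One of the cap's four inward thread lugs, at its lower rim on the cap's +x, +y, -x and -y sides, 34 mm from the axis; each is 8 mm wide and 4 mm tall. This point is the middle of the +x one.
- barrel: Black rubber polishing barrel, 104 mm across, standing upright and fixed in a blue 150 mm square clamp plate with three steel jaws. Origin: centre of the plate's underside, on the bench. Its flat shoulder is 85 mm above the bench.
- barrel_seat (a point): Centre of the barrel's shoulder, 85 mm above the barrel's origin, z up. The cap is fully home when its origin is here and its rim is down on the shoulder, against the thread's firm end stop.
- neck_top (a point): Centre of the mouth of the barrel's open grey neck, 22 mm above the shoulder. The neck is 60 mm across, its top 5 mm tapered to 53 mm; the lugs clear it by 1.5 mm all round. White thread crests, 72 mm across, stand on it: right-hand thread (clockwise from above tightens), four starts 90 degrees apart. How the starts are turned differs each time and no pose tells it.
- crest_level (a point): Point on the neck's axis, 11 mm above the shoulder. Set on at a chance angle, the lugs lie on the thread crests and the cap's origin rests near here (9 to 13 mm above the shoulder). Turned clockwise there, the lugs run against stop teeth. Turned counterclockwise (up to 85 degrees, very light drag) they may first slip some 4 mm off a tooth (not yet the thread), then climb the crests to 13 mm and fall off their ends.
- thread_entry (a point): Point on the neck's axis, 4 mm above the shoulder: where the cap's origin rests after that drop of about 8 mm into the thread's start, if free to fall or lightly pressed. Backward there is a stop within 8 degrees. Clockwise 60 to 70 degrees takes it evenly down the last 4 mm to a firm stop; the final 10 degrees are level. Once under the crests it has 2 mm of play up and down.
- bangle: Bystander: plain brass bangle lying flat, 68 mm across, 8 mm high. Origin: centre of its underside.
- tin: Bystander: open aluminium tin, 76 mm across, 50 mm high. Origin: centre of its underside.
- file: Bystander: flat file with a round wooden handle lying along its x, 185 mm long, 22 mm high. Origin: on its underside, near its middle.
- solder_block: Bystander: grey ceramic soldering block 80 x 120 x 22 mm. Origin: centre of its underside.
- hammer: Bystander: small hammer lying flat, roughly 250 mm long. Origin: on its underside, near its middle.
- brush: Bystander: bench brush lying flat. Origin: on its underside, near its middle.
- bowl: Bystander: terracotta bowl, 176 mm across, 60 mm high, with pieces of brick in it. Origin: centre of its underside.
There are look-alikes about, which are no part of the job. Of the things that look like the cap, the smaller one is meant.

How it is judged:
On the way:
1. the cap sits level on the barrel's neck, not yet home (horizontal distance between cap and barrel_seat below 0.004 m and z of cap in the frame of barrel_seat between 0.002 and 0.0165 m and angle between cap's own z axis and vertical below 0.1 rad), for 0.2 s.
At the end, for the whole second after the job is handed in: The cap is screwed fully home: its rim is within 1.2 mm of the barrel's shoulder, within 4 mm of centre, level within 0.04 rad, at rest and released (horizontal distance between cap and barrel_seat below 0.004 m and z of cap in the frame of barrel_seat between -0.002 and 0.0012 m and angle between cap's own z axis and vertical below 0.04 rad and linear speed of cap below 0.01 m/s and contact force between the fingers and cap below 0.1 N); the robot touches nothing.
It fails at once if another thing on the bench is pushed more than 30 mm from its place (distance of any of bangle, tin, file, solder_block, hammer, brush, bowl from where it was at the start of the episode above 0.03 m).
It also fails if it takes over 58 s, if anything falls off the work surface, if the arm or the gripper's body presses on something with over 40 N, if the wrist force passes 120 N, or if a joint passes its speed limit or range.

ROBOT

A 6-joint arm with a two-finger parallel gripper is mounted at the origin on the work surface. World frame = base frame: x ahead of the robot, y to its left, z up, the work surface at z = 0. Lengths are in m, angles in rad, forces in N, time in s.
With the tool pointing down it reaches from about 0.35 to 0.975 m from the base axis. Payload 4.9 kg.
Tool frame: the origin (TCP) lies midway between the tips of the shut fingers; the grasp point (between the pads) lies ctrl.grip_depth behind it (ctrl.grip_depth is the distance from the TCP to the grasp point, in m); z points along the fingers, y is the line along which they close (so a half turn about z gives the same grasp; the last joint's range is limited). The gripper opens to 85 mm and grips with 20 to 120 N. Pads are 22 mm wide; open, the fingers measure 114 mm over their backs; the gripper's body (76 mm by 85 mm) begins 54 mm behind the grasp point. The pads swing forward as they close: fully open they stand 13 mm farther back than shut.
Start: joints at [1.037, 0.053, 1.613, -0, 1.476, -0.119], TCP at [0.252, 0.572, 0.231] pointing down, gripper open.
Joint ranges: [-3.01, 3.01], [-1.01, 2.22], [0.06, 2.58], [-1.02, 4.17], [0.09, 2.62], [-3.14, 3.14]. Speed limits (rad/s): [2.57, 2.57, 3.14, 3.14, 3.14, 3.14].

INTERFACE

Orientations are given as a rotation vector (axis times angle).
In Python, from station import ctrl, get_image, camera_model gives the robot as it stands. The module is installed in compiled form; this text tells all that it offers.
- The arm moves only by the shell command python3 -m crank 'ROWS' [FORCE]. ROWS is JSON, a list of rows, each a list of 7 numbers: the shift along the tool's x, y, z in mm, then the turn, a rotation vector about the tool's x, y, z in rad, then the opening, from -1 (shut) to 1 (fully open). A call has exactly 10 rows; each row shifts and turns the commanded pose from where the row before left it, along the tool's axes as they then stand; what a row does not reach is not made up. A row lasts 1/12 s, in which the tool goes at most 41.7 mm and 7.16 degrees, less where a joint would pass 70% of its speed; a pose out of reach is approached as far as the arm can. A call with a gripper value outside its range is refused whole. The fingers move at their own pace and stop on an object; FORCE is the grip in N (left out, the last holds). Time passes only in rows, so rows that do not move let the fingers close, or fill a call up. It gives the time, the measured TCP pose, the force, the opening and the grip force at its end, in the units of the state.
- ctrl.get_obs(): the state, without advancing time (a new reading comes with each control period).
- get_image(name): name is "scene" or "top" or "wrist"; returns the picture (420x560x3 uint8, red, green, blue); there is no depth.
- camera_model(name): a dict with "vertical_fov" (degrees; the focal length in pixels is half the picture's height over the tangent of half this angle, whatever the lens; pixels are square), "cx", "cy" (the principal point, pixels), "k1" (the pictures are not rectified: a ray, as slopes to the right and down, at radius r is drawn at 1 + k1 r^2 times it, then the intrinsics apply), "R" (3x3) and "t" (3): a world point X has camera coordinates R X + t; the wrist camera has in their place "hand_eye" (4x4, takes a point from camera to tool coordinates, whose origin is the TCP and whose axes are the flange's). Camera axes: x right, y down, z forward; pixel columns grow to the right and rows downward; lengths in m; the calibration is good to about 2 mm. A picture is of the moment at which its call begins: read the wrist's pose just before it. camera_model takes no time and is no camera call.
- ctrl.finish_job(): hands the job in; it is judged then, once.
The state is a dict: "t": time; "q": joint angles; "dq": joint speeds; "effort": joint torques, N m; "tool_pos": TCP position; "tool_rot": TCP orientation; "contact_force": force on the tool from outside, world axes, zero at the start; "wrist_torque": the same for the moment, N m; "opening": finger opening in m; "grip_force": force on a finger pad.
Only numpy, scipy, OpenCV 4.12 (cv2) and the standard library are available. Lean on these libraries where they do the work, as an engineer would, in place of code of your own. Each camera call takes 0.05 s, during which the arm holds its last target. There are 200 camera calls.

## Working session

There is one attempt and no reset: what is moved stays moved. The work goes in short steps, Python scripts to look and compute and a shell command to move; the robot and the scene stay as the last step left them, time stands still between calls to the robot, and variables do not carry over. Pictures are saved under pics/ and viewed, at most 10 in all, crops included, and the job is handed in when it is done.

```bash
mkdir -p pics
cat > h.py <<'E'
import numpy as np, cv2
from scipy.spatial.transform import Rotation as R
from station import ctrl, get_image, camera_model
def K(m):
    f=210/np.tan(np.radians(m["vertical_fov"])/2); return f
def rays(name,px,obs=None):
    m=camera_model(name); f=K(m); px=np.atleast_2d(px).astype(float)
    d=(px-[m["cx"],m["cy"]])/f
    u=d.copy()
    for _ in range(30): u=d/(1+m["k1"]*(u**2).sum(1,keepdims=True))
    c=np.c_[u,np.ones(len(u))]
    if "hand_eye" in m:
        o=obs or ctrl.get_obs(); H=np.array(m["hand_eye"]); Rt=R.from_rotvec(o["tool_rot"]).as_matrix()
        return Rt@H[:3,3]+o["tool_pos"], c@(Rt@H[:3,:3]).T
    Rm=np.array(m["R"]); return -Rm.T@np.array(m["t"]), c@Rm
def onz(name,px,z,obs=None):
    o,d=rays(name,px,obs); return o+d*((z-o[2])/d[:,2])[:,None]
def save(n,im): cv2.imwrite(f"pics/{n}.png",im[:,:,::-1])
E
python3 - <<'E'
from h import *
o=ctrl.get_obs(); print(o, ctrl.grip_depth)
a=get_image("top");b=get_image("scene");save("top",a);save("scene",b)
for n in("top","scene","wrist"): print(camera_model(n))
E
```

```text
{'t': 0.0, 'q': array([ 1.03698221e+00,  5.33278406e-02,  1.61433474e+00, -2.21688906e-05,
        1.47598081e+00, -1.18988715e-01]), 'dq': array([ 0.00016066,  0.0005844 ,  0.00011661, -0.00051609,  0.00218703,
       -0.00139126]), 'effort': array([ 1.81374256e-03, -3.93701828e+01, -3.70171559e+01, -2.34507769e-05,
        7.17370378e-03, -1.09106170e-05]), 'tool_pos': array([0.25156689, 0.57144098, 0.23005667]), 'tool_rot': array([-6.46809562e-01, -3.07363510e+00,  3.06170393e-03]), 'contact_force': array([0.63162126, 0.89821468, 0.44849744]), 'wrist_torque': array([ 0.03978261, -0.0014243 , -0.0379319 ]), 'grip_force': 0.0, 'opening': 0.08538582072824723} 0.0187
{'vertical_fov': 56.113261301397834, 'cx': 281.2939802265534, 'cy': 211.23582139139404, 'k1': -0.09093642509443413, 'R': array([[-0.0231096 , -0.99970833, -0.0070146 ],
       [-0.98681397,  0.02393475, -0.16007911],
       [ 0.16020032,  0.00322274, -0.98707926]]), 't': array([0.03211242, 0.56112172, 1.2231548 ])}
{'vertical_fov': 47.6303994550538, 'cx': 286.3055893375292, 'cy': 211.81322858249123, 'k1': 0.007940379289129091, 'R': array([[-0.7271237 ,  0.68628827, -0.01730695],
       [ 0.36934141,  0.36981845, -0.85253811],
       [-0.57868648, -0.62629284, -0.52237844]]), 't': array([ 0.39100347, -0.12093336,  1.59594244])}
{'vertical_fov': 66.67196650729989, 'cx': 282.96536300710164, 'cy': 209.95640804284787, 'k1': -0.07370296701290313, 'hand_eye': array([[-6.32710413e-04, -9.60981112e-01, -2.76613272e-01,
         6.98795507e-02],
       [ 9.99999735e-01, -5.08418832e-04, -5.21050019e-04,
        -2.59338800e-04],
       [ 3.60083830e-04, -2.76613528e-01,  9.60981179e-01,
        -1.43713243e-01],
       [ 0.00000000e+00,  0.00000000e+00,  0.00000000e+00,
         1.00000000e+00]])}
```

View pics/top.png

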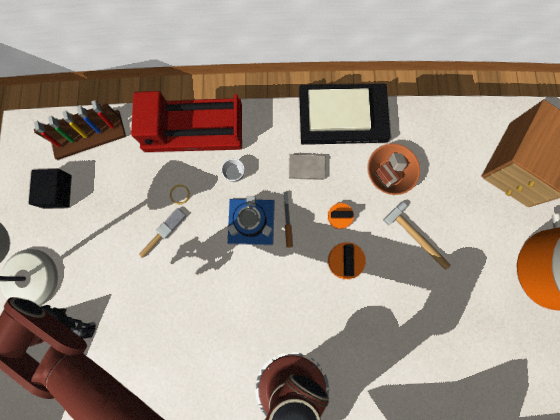

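View pics/scene.png

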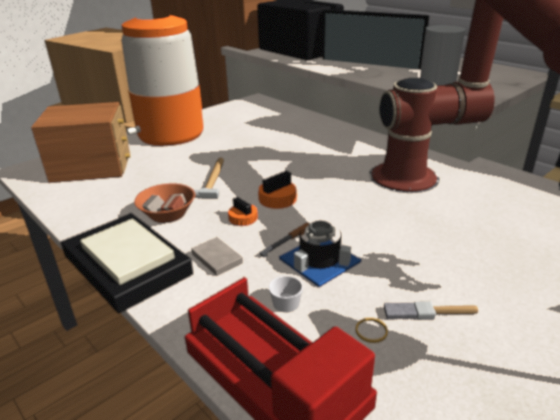

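The top view shows the small orange cap at (341,214) with its bar along the image's horizontal, the larger look-alike at (347,261), and the barrel in its blue plate at (250,220).

Run:
```python
from h import *
im=cv2.imread("pics/top.png"); hsv=cv2.cvtColor(im,cv2.COLOR_BGR2HSV)
def roi(m,x0,y0,x1,y1):
    z=np.zeros_like(m); z[y0:y1,x0:x1]=m[y0:y1,x0:x1]; return z
org=roi(cv2.inRange(hsv,(3,150,100),(20,255,255)),320,195,365,235)
p=cv2.findNonZero(org); h=cv2.convexHull(p); (c,r)=cv2.minEnclosingCircle(h); print("cap",c,r,onz("top",c,.02))
dk=roi(cv2.inRange(hsv,(0,0,0),(180,255,60)),326,202,358,226)
q=cv2.findNonZero(dk); rc=cv2.minAreaRect(q); print("bar",rc,onz("top",rc[0],.055))
b=cv2.boxPoints(rc); w=onz("top",b,.055)[:,:2]
for i in range(2): d=w[i+1]-w[i]; print(np.linalg.norm(d),np.degrees(np.arctan2(d[1],d[0])))
bl=roi(cv2.inRange(hsv,(100,120,40),(125,255,255)),220,190,285,250)
rc=cv2.minAreaRect(cv2.findNonZero(bl)); print("plate",rc,onz("top",rc[0],.012))
# neck in crop
c=im[185:260,210:310]; cv2.imwrite("pics/crop.png",cv2.resize(c,None,fx=7,fy=7,interpolation=cv2.INTER_CUBIC))
o=ctrl.get_obs(); print(R.from_rotvec(o["tool_rot"]).as_matrix().round(3))
```

```text
cap (340.3999938964844, 215.42857360839844) 12.904178619384766 [[ 0.54719272 -0.17471497  0.02      ]]
bar ((341.5, 213.5), (5.0, 21.0), 90.0) [[ 0.54816288 -0.17334091  0.055     ]]
0.0673819897025864 -91.38868635283549
0.016184211306946136 177.03817481484003
plate ((250.47523498535156, 221.3174285888672), (44.34327697753906, 44.16154861450195), 1.7357046604156494) [[0.53594831 0.12123277 0.012     ]]
[[-0.915  0.403 -0.001]
 [ 0.403  0.915 -0.002]
 [ 0.    -0.002 -1.   ]]
```

```bash
python3 -m crank '[[0,0,-2,0,0,0.117,1],[0,0,-2,0,0,0.117,1],[0,0,-2,0,0,0.117,1],[0,0,-2,0,0,0.117,1],[0,0,-2,0,0,0.117,1],[0,0,-2,0,0,0.117,1],[0,0,-2,0,0,0.117,1],[0,0,-2,0,0,0.117,1],[0,0,-2,0,0,0.117,1],[0,0,-2,0,0,0.117,1]]' 60; python3 -m crank '[[-34,20,0,0,0,0,1],[-34,20,0,0,0,0,1],[-34,20,0,0,0,0,1],[-34,20,0,0,0,0,1],[-34,20,0,0,0,0,1],[-34,20,0,0,0,0,1],[-34,20,0,0,0,0,1],[-34,20,0,0,0,0,1],[-34,20,0,0,0,0,1],[-34,20,0,0,0,0,1]]'; python3 -m crank '[[-34,22,0,0,0,0,1],[-34,22,0,0,0,0,1],[-34,22,0,0,0,0,1],[-8,18,0,0,0,0,1],[0,0,0,0,0,0,1],[0,0,0,0,0,0,1],[0,0,0,0,0,0,1],[0,0,0,0,0,0,1],[0,0,0,0,0,0,1],[0,0,0,0,0,0,1]]'
python3 - <<'E'
from h import *
o=ctrl.get_obs();im=get_image("wrist");save("w1",im)
print(o["tool_pos"],o["contact_force"],R.from_rotvec(o["tool_rot"]).as_matrix().round(3))
E
```

```text
t: 0.93
tool_pos: [0.2517, 0.5717, 0.2506]
tool_rot: [2.243, 2.199, -0.002]
contact_force: [0.0, -0.4, -0.0]
opening: 0.0856
grip_force: 0.0
t: 1.77
tool_pos: [0.4474, 0.2274, 0.2509]
tool_rot: [-2.237, -2.206, 0.0]
contact_force: [1.6, 1.1, 0.3]
opening: 0.0858
grip_force: 0.0
t: 2.6
tool_pos: [0.529, 0.1189, 0.2514]
tool_rot: [2.235, 2.208, 0.0]
contact_force: [-0.5, -0.7, 0.0]
opening: 0.0856
grip_force: 0.0
[0.52899822 0.11889576 0.25137392] [-0.53536885 -0.70257938  0.04872123] [[ 0.012  1.     0.   ]
 [ 1.    -0.012  0.   ]
 [ 0.     0.    -1.   ]]
```

View pics/w1.png

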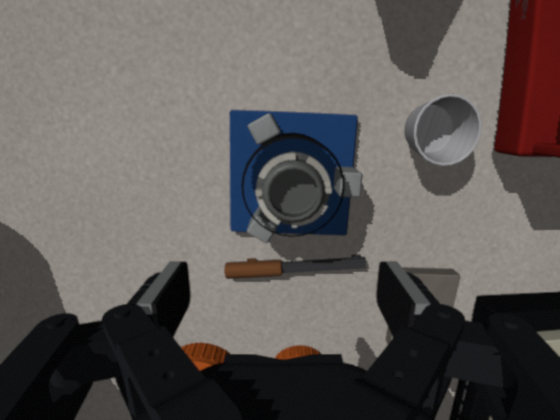

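The wrist view shows the barrel with its neck near (295,190), file below it, tin at (442,130). I enlarge the neck to choose edges.

Run:
```python
import cv2
im=cv2.imread("pics/w1.png")[120:245,225:375]
cv2.imwrite("pics/crop1.png",cv2.resize(im,None,fx=4.5,fy=4.5,interpolation=cv2.INTER_CUBIC))
```

```text
(no output)
```

View pics/crop1.png

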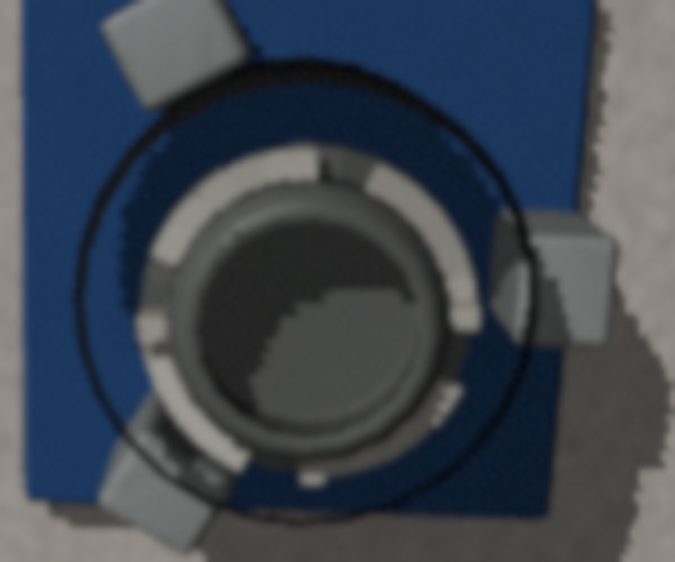

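Run:
```python
from h import *
o=dict(tool_pos=np.array([0.52899822,0.11889576,0.25137392]),tool_rot=R.from_matrix([[.012,1,0],[1,-.012,0],[0,0,-1]]).as_rotvec())
def c(e): return np.array(e)/4.5+[225,120]-0.4
for n,z,L,Rr,T,B in (("shoulder",.085,(75,291),(540,291),(308,60),(308,522)),("crest",.096,(135,315),(481,315),(308,143),(308,488)),("mouth",.106,(176,320),(443,320),(310,188),(310,455))):
    w=onz("wrist",[c(L),c(Rr),c(T),c(B)],z,o); print(n,w[:,:2].round(4).tolist(),w.mean(0), (w[:2].mean(0)[0],w[2:].mean(0)[1]))
```

```text
shoulder [[0.488, 0.1264], [0.5903, 0.1251], [0.5394, 0.1753], [0.539, 0.0717]] [0.53919107 0.12463137 0.085     ] (np.float64(0.5391637624498216), np.float64(0.12350597103450438))
crest [[0.502, 0.1232], [0.5757, 0.1223], [0.539, 0.159], [0.5387, 0.0838]] [0.53887092 0.12208578 0.096     ] (np.float64(0.5388861049647069), np.float64(0.12141391250429986))
mouth [[0.5114, 0.1242], [0.5664, 0.1235], [0.5391, 0.151], [0.5388, 0.0947]] [0.5389141  0.12337425 0.106     ] (np.float64(0.5388718550593394), np.float64(0.12285646640604769))
```

```bash
python3 -m crank '[[-36,1.5,0,0,0,0,1],[-36,1.5,0,0,0,0,1],[-36,1.5,7,0,0,0,1],[-36,1.5,7,0,0,0,1],[-36,1.5,7,0,0,0,1],[-36,1.5,7,0,0,0,1],[-36,1.5,7,0,0,0,1],[-36,1.5,7,0,0,0,1],[0,0,7,0,0,0,1],[0,0,0,0,0,0,1]]'; python3 -m crank '[[0,0,0,0,0,0,1],[0,0,0,0,0,0,1],[0,0,0,0,0,0,1],[0,0,0,0,0,0,1],[0,0,0,0,0,0,1],[0,0,0,0,0,0,1],[0,0,0,0,0,0,1],[0,0,0,0,0,0,1],[0,0,0,0,0,0,1],[0,0,0,0,0,0,1]]'
python3 - <<'E'
from h import *
import pickle
o=ctrl.get_obs();im=get_image("wrist");save("w2",im);pickle.dump(o,open("o2.pkl","wb"))
hsv=cv2.cvtColor(im,cv2.COLOR_RGB2HSV)
m=cv2.inRange(hsv,(3,150,60),(20,255,255)); 
n,l,s,c=cv2.connectedComponentsWithStats(m)
for i in range(1,n):
    if s[i][4]>300:print(s[i],c[i])
print(o["tool_pos"])
E
```

```text
t: 3.48
tool_pos: [0.5365, -0.1708, 0.2004]
tool_rot: [-2.238, -2.201, 0.001]
contact_force: [-0.5, 0.3, 0.3]
opening: 0.0854
grip_force: 0.0
t: 4.32
tool_pos: [0.5375, -0.1701, 0.2023]
tool_rot: [-2.237, -2.206, 0.0]
contact_force: [0.3, 0.2, 0.1]
opening: 0.0853
grip_force: 0.0
[ 190    0   77   21 1135] [228.88105727  10.1339207 ]
[  94  148  114  115 6451] [154.64687645 197.74407069]
[ 255  151   81   80 3627] [294.44279018 189.09236283]
[ 426  285   71   39 1062] [467.45762712 303.96798493]
[ 0.53749908 -0.17011597  0.20230347]
```

View pics/w2.png

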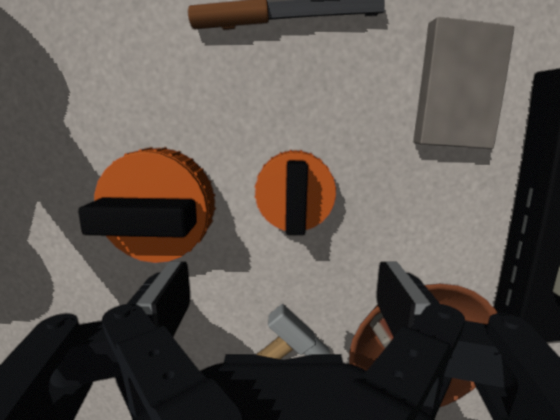

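The small cap is at (295,191) with its bar upright in the picture from (297,161) to (296,234); the big look-alike is at (155,205).

Run:
```python
from h import *
import pickle
o=pickle.load(open("o2.pkl","rb"))
im=cv2.imread("pics/w2.png");hsv=cv2.cvtColor(im,cv2.COLOR_BGR2HSV)
m=cv2.inRange(hsv,(3,150,60),(20,255,255));z=np.zeros_like(m);z[145:238,250:340]=m[145:238,250:340]
e=cv2.fitEllipse(cv2.convexHull(cv2.findNonZero(z)));x0,y0,w,h=255,151,81,80
print(e, onz("wrist",e[0],.027,o), np.diff(onz("wrist",[[x0,191],[x0+w,191]],.028,o),axis=0))
d=cv2.inRange(hsv,(0,0,0),(180,255,50));z=np.zeros_like(d);z[155:240,275:320]=d[155:240,275:320]
n,l,s,c=cv2.connectedComponentsWithStats(z);i=1+np.argmax(s[1:,4]);print(s[i])
q=cv2.findNonZero((l==i).astype('uint8'));rc=cv2.minAreaRect(q);b=cv2.boxPoints(rc)
print(rc);w=onz("wrist",b,.057,o);print(w.mean(0))
for i in range(2): d=w[i+1]-w[i]; print(np.linalg.norm(d),np.degrees(np.arctan2(d[1],d[0])))
```

```text
((294.8555908203125, 190.8638153076172), (80.21289825439453, 80.82624816894531), 138.414306640625) [[ 0.54979569 -0.17203087  0.027     ]] [[ 0.08268675 -0.0012011   0.        ]]
[ 286  161   22   75 1506]
((296.56976318359375, 198.0113983154297), (20.45590591430664, 74.26513671875), 1.1457629203796387)
[ 0.55028168 -0.17328965  0.057     ]
0.0713829886079932 88.2104495981475
0.018498556453746078 -1.9338138736028332
```

```bash
python3 -m crank '[[-1,4,15,0,0,0,1],[-1,4,20,0,0,0,1],[-0.3,4.5,25,0,0,0,1],[0,0,25,0,0,0,1],[0,0,25,0,0,0,1],[0,0,20,0,0,0,1],[0,0,16,0,0,0,1],[0,0,12,0,0,0,1],[0,0,8,0,0,0,1],[0,0,3,0,0,0,1]]' 80; python3 -m crank '[[0,0,0,0,0,0,1],[0,0,0,0,0,0,1],[0,0,0,0,0,0,0],[0,0,0,0,0,0,-0.5],[0,0,0,0,0,0,-1],[0,0,0,0,0,0,-1],[0,0,0,0,0,0,-1],[0,0,0,0,0,0,-1],[0,0,0,0,0,0,-1],[0,0,0,0,0,0,-1]]' 80
python3 - <<'E'
from h import *
o=ctrl.get_obs();im=get_image("wrist");save("w3",im);print(o["tool_pos"],R.from_rotvec(o["tool_rot"]).as_matrix().round(3))
E
```

```text
t: 5.2
tool_pos: [0.5494, -0.1723, 0.032]
tool_rot: [-2.236, -2.205, 0.001]
contact_force: [-0.3, -0.6, -1.0]
opening: 0.0853
grip_force: 0.0
t: 6.03
tool_pos: [0.5504, -0.1728, 0.0339]
tool_rot: [2.236, 2.205, 0.001]
contact_force: [-0.3, 0.4, 3.4]
opening: 0.0185
grip_force: 79.7
[ 0.55044653 -0.17275084  0.03386689] [[ 0.014  1.     0.001]
 [ 1.    -0.014 -0.   ]
 [-0.     0.001 -1.   ]]
```

View pics/w3.png

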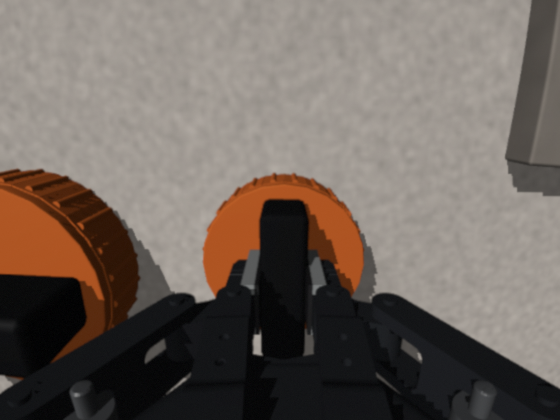

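```bash
python3 -m crank '[[0,0,-8,0,0,0,-1],[0,0,-20,0,0,0,-1],[0,0,-30,0,0,0,-1],[0,0,-30,0,0,0,-1],[0,0,-25,0,0,0,-1],[0,0,-17,0,0,0,-1],[15,-1,0,0,0,0,-1],[30,-1.3,0,0,0,0,-1],[30,-1.5,0,0,0,0,-1],[30,-1.5,0,0,0,0,-1]]' 80; python3 -m crank '[[30,-1.5,0,0,0,0,-1],[30,-1.5,0,0,0,0,-1],[30,-1.5,0,0,0,0,-1],[30,-1.5,0,0,0,0,-1],[30,-1.5,0,0,0,0,-1],[25.5,-1.5,0,0,0,0,-1],[15,-1,0,0,0,0,-1],[0,0,0,0,0,0,-1],[0,0,0,0,0,0,-1],[0,0,0,0,0,0,-1]]'
python3 - <<'E'
from h import *
o=ctrl.get_obs();save("w4",get_image("wrist"));save("s4",get_image("scene"));print(o["tool_pos"],R.from_rotvec(o["tool_rot"]).as_matrix().round(4),o["q"],o["wrist_torque"])
E
```

```text
t: 6.92
tool_pos: [0.5444, -0.0655, 0.1612]
tool_rot: [-2.236, -2.202, 0.002]
contact_force: [0.5, 1.0, -3.2]
opening: 0.0185
grip_force: 79.0
t: 7.75
tool_pos: [0.5378, 0.1229, 0.162]
tool_rot: [-2.236, -2.205, 0.003]
contact_force: [-0.3, -0.4, -3.1]
opening: 0.0184
grip_force: 78.9
[0.53779841 0.12294546 0.16195874] [[ 1.390e-02  9.999e-01 -2.300e-03]
 [ 9.999e-01 -1.390e-02 -5.000e-04]
 [-6.000e-04 -2.300e-03 -1.000e+00]] [ 9.00100755e-02 -6.74644056e-02  1.85040332e+00 -3.44536956e-04
  1.36101320e+00  1.03953317e-01] [ 0.05866802 -0.01644652 -0.06645966]
```

View pics/w4.png

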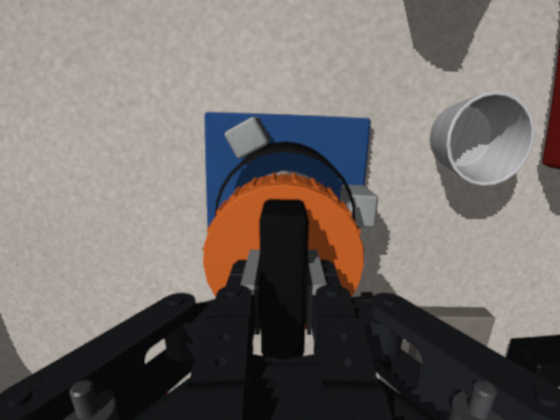

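```bash
python3 -m crank '[[0,1,3,0,0,0,-1],[0,0.5,5,0,0,0,-1],[0,0,5,0,0,0,-1],[0,0,4,0,0,0,-1],[0,0,2,0,0,0,-1],[0,0,2,0,0,0,-1],[0,0,2,0,0,0,-1],[0,0,1,0,0,0,-1],[0,0,0,0,0,0,-1],[0,0,0,0,0,0,-1]]' 80; python3 -m crank '[[0,0,1,0,0,0,-1],[0,0,1,0,0,0,-1],[0,0,1,0,0,0,-1],[0,0,1,0,0,0,-1],[0,0,1,0,0,0,-1],[0,0,1,0,0,0,-1],[0,0,0,0,0,0,-1],[0,0,0,0,0,0,-1],[0,0,0,0,0,0,-1],[0,0,0,0,0,0,-1]]'
```

```text
t: 8.68
tool_pos: [0.5404, 0.1231, 0.1394]
tool_rot: [2.237, 2.206, 0.0]
contact_force: [0.1, -0.1, -2.5]
opening: 0.0187
grip_force: 78.9
t: 9.52
tool_pos: [0.5404, 0.1231, 0.1334]
tool_rot: [2.237, 2.206, 0.0]
contact_force: [0.1, 0.8, -2.2]
opening: 0.0187
grip_force: 78.9
```

```bash
python3 -m crank '[[0,0,1,0,0,0,-1],[0,0,0,0,0,0,-1],[0,0,1,0,0,0,-1],[0,0,0,0,0,0,-1],[0,0,1,0,0,0,-1],[0,0,0,0,0,0,-1],[0,0,0,0,0,0,-1],[0,0,0,0,0,0,-1],[0,0,0,0,0,0,-1],[0,0,0,0,0,0,-1]]' 80; python3 -m crank '[[0,0,1,0,0,0,-1],[0,0,0,0,0,0,-1],[0,0,0,0,0,0,-1],[0,0,0,0,0,0,-1],[0,0,0,0,0,0,-1],[0,0,0,0,0,0,-1],[0,0,0,0,0,0,-1],[0,0,0,0,0,0,-1],[0,0,0,0,0,0,-1],[0,0,0,0,0,0,-1]]'
```

```text
t: 10.35
tool_pos: [0.5405, 0.1231, 0.1319]
tool_rot: [2.237, 2.206, -0.0]
contact_force: [-4.4, -0.6, 6.5]
opening: 0.0185
grip_force: 80.3
t: 11.18
tool_pos: [0.5405, 0.1232, 0.1319]
tool_rot: [2.237, 2.206, -0.0]
contact_force: [-6.2, -0.7, 11.0]
opening: 0.0181
grip_force: 81.0
```

```bash
python3 -m crank '[[0,-0.6,-0.5,0,0,0,-1],[0,0,0,0,0,0,-1],[0,0,0,0,0,-0.04,-1],[0,0,0,0,0,-0.04,-1],[0,0,0,0,0,-0.04,-1],[0,0,0,0,0,-0.04,-1],[0,0,0,0,0,-0.04,-1],[0,0,0,0,0,-0.04,-1],[0,0,0,0,0,0,-1],[0,0,0,0,0,0,-1]]' 80; python3 -c "
from h import *;o=ctrl.get_obs();print(o['wrist_torque'],o['q'][5])"
```

```text
t: 12.02
tool_pos: [0.5396, 0.1243, 0.1313]
tool_rot: [-1.955, -2.456, -0.003]
contact_force: [-2.6, 2.7, 6.8]
opening: 0.0187
grip_force: 80.1
[ 0.63455405  1.05418162 -0.03049334] -0.13611965728546416
```

```bash
python3 -m crank '[[0,0,0,0,0,-0.04,-1],[0,0,0,0,0,-0.04,-1],[0,0,0,0,0,-0.04,-1],[0,0,0,0,0,-0.04,-1],[0,0,0,0,0,-0.04,-1],[0,0,0,0,0,-0.04,-1],[0,0,0,0,0,-0.04,-1],[0,0,0,0,0,-0.04,-1],[0,0,0,0,0,0,-1],[0,0,0,0,0,0,-1]]' 80; python3 -c "
from h import *;o=ctrl.get_obs();print(o['wrist_torque'],o['q'][5])"
```

```text
t: 12.85
tool_pos: [0.5395, 0.1232, 0.1295]
tool_rot: [-1.541, -2.737, 0.0]
contact_force: [-1.4, 0.7, -1.6]
opening: 0.0185
grip_force: 79.1
[-0.00573161  0.14160938  0.06916859] -0.4552433793917192
```

```bash
python3 -m crank '[[0,0,1,0,0,0,-1],[0,0,1,0,0,0,-1],[0,0,1,0,0,0,-1],[0,0,1,0,0,0,-1],[0,0,0,0,0,0,-1],[0,0,0,0,0,0,-1],[0,0,0,0,0,0,-1],[0,0,0,0,0,0,-1],[0,0,0,0,0,0,-1],[0,0,0,0,0,0,-1]]' 80; python3 -c "
from h import *;o=ctrl.get_obs();print(o['wrist_torque'],o['q'][5])"
```

```text
t: 13.68
tool_pos: [0.5399, 0.1232, 0.129]
tool_rot: [-1.541, -2.738, 0.0]
contact_force: [-8.4, -0.5, 13.2]
opening: 0.0184
grip_force: 81.4
[-0.23809344  1.75172387 -0.03174936] -0.4555127491325608
```

```bash
python3 -m crank '[[0,0,-2,0,0,0,-1],[0,0,0,0,0,-0.04,-1],[0,0,0,0,0,-0.04,-1],[0,0,0,0,0,-0.04,-1],[0,0,0,0,0,-0.04,-1],[0,0,0,0,0,-0.04,-1],[0,0,0,0,0,-0.04,-1],[0,0,0,0,0,-0.04,-1],[0,0,0,0,0,0,-1],[0,0,0,0,0,0,-1]]' 80; python3 -c "
from h import *;o=ctrl.get_obs();print(o['wrist_torque'],o['q'][5])"
```

```text
t: 14.52
tool_pos: [0.5398, 0.1231, 0.1303]
tool_rot: [-1.143, -2.926, 0.001]
contact_force: [-8.2, -0.9, 10.4]
opening: 0.0184
grip_force: 80.8
[-0.26082175  1.4761508   0.04024132] -0.7356800508145022
```

```bash
python3 -m crank '[[0.5,-0.5,0,0,0,-0.04,-1],[0,0,0,0,0,-0.04,-1],[0,0,0,0,0,-0.04,-1],[0,0,0,0,0,-0.04,-1],[0,0,0,0,0,-0.04,-1],[0,0,0,0,0,-0.04,-1],[0,0,0,0,0,0,-1],[0,0,0,0,0,0,-1],[0,0,0,0,0,0,-1],[0,0,0,0,0,0,-1]]' 80; python3 -c "
from h import *;o=ctrl.get_obs();print(o['wrist_torque'],o['q'][5])"
```

```text
t: 15.35
tool_pos: [0.5402, 0.1234, 0.1313]
tool_rot: [0.784, 3.04, 0.002]
contact_force: [-5.4, 0.3, 12.1]
opening: 0.0188
grip_force: 80.9
[-0.02879538  1.29012143  0.03080686] -0.9758257533473378
```

Climbing still (131.3); the crest ends should be near.

```bash
python3 -m crank '[[0,0,0,0,0,-0.04,-1],[0,0,0,0,0,-0.04,-1],[0,0,0,0,0,-0.04,-1],[0,0,0,0,0,-0.04,-1],[0,0,0,0,0,0,-1],[0,0,0,0,0,0,-1],[0,0,0,0,0,0,-1],[0,0,0,0,0,0,-1],[0,0,0,0,0,0,-1],[0,0,0,0,0,0,-1]]' 80; python3 -c "
from h import *;o=ctrl.get_obs();print(o['wrist_torque'],o['q'][5])"
```

```text
t: 16.18
tool_pos: [0.5397, 0.1242, 0.131]
tool_rot: [0.539, 3.094, 0.004]
contact_force: [-6.0, 2.7, 10.8]
opening: 0.0185
grip_force: 80.9
[0.55731551 1.46998845 0.08027837] -1.1356465960012498
```

```bash
python3 -m crank '[[0,0,0,0,0,-0.04,-1],[0,0,0,0,0,-0.04,-1],[0,0,0,0,0,-0.04,-1],[0,0,0,0,0,-0.04,-1],[0,0,0,0,0,0,-1],[0,0,0,0,0,0,-1],[0,0,0,0,0,0,-1],[0,0,0,0,0,0,-1],[0,0,0,0,0,0,-1],[0,0,0,0,0,0,-1]]' 80; python3 -c "
from h import *;o=ctrl.get_obs();print(o['wrist_torque'],o['q'][5])"
```

```text
t: 17.02
tool_pos: [0.5385, 0.123, 0.1273]
tool_rot: [-0.29, -3.127, 0.0]
contact_force: [-4.2, -0.1, -1.1]
opening: 0.0184
grip_force: 79.1
[-0.0867981   0.70046182 -0.0792206 ] -1.2957822525012654
```

```bash
python3 -m crank '[[0,0,1,0,0,0,-1],[0,0,1,0,0,0,-1],[0,0,1,0,0,0,-1],[0,0,0,0,0,0,-1],[0,0,0,0,0,0,-1],[0,0,0,0,0,0,-1],[0,0,0,0,0,0,-1],[0,0,0,0,0,0,-1],[0,0,0,0,0,0,-1],[0,0,0,0,0,0,-1]]' 80; python3 -c "
from h import *;o=ctrl.get_obs();print(o['wrist_torque'],o['q'][5])"
```

```text
t: 17.85
tool_pos: [0.5387, 0.1231, 0.1245]
tool_rot: [-0.29, -3.127, 0.0]
contact_force: [-5.1, 0.2, -1.8]
opening: 0.0182
grip_force: 79.0
[ 0.07418661  0.99281082 -0.18452817] -1.2960733870737011
```

```bash
python3 -m crank '[[0,0,1,0,0,0,-1],[0,0,1,0,0,0,-1],[0,0,0,0,0,0,-1],[0,0,0,0,0,0,-1],[0,0,0,0,0,0.04,-1],[0,0,0,0,0,0.04,-1],[0,0,0,0,0,0.04,-1],[0,0,0,0,0,0.04,-1],[0,0,0,0,0,0,-1],[0,0,0,0,0,0,-1]]' 80; python3 -c "
from h import *;o=ctrl.get_obs();print(o['wrist_torque'],o['q'][5])"
```

```text
t: 18.68
tool_pos: [0.5391, 0.1231, 0.1228]
tool_rot: [0.537, 3.095, 0.0]
contact_force: [-5.3, 1.2, -1.2]
opening: 0.0184
grip_force: 79.0
[ 0.02017732  0.9528364  -0.02566694] -1.1372835564136499
```

```bash
python3 -m crank '[[0,0,0.3,0,0,0.05,-1],[0,0,0.3,0,0,0.05,-1],[0,0,0.3,0,0,0.05,-1],[0,0,0.3,0,0,0.05,-1],[0,0,0.3,0,0,0.05,-1],[0,0,0.3,0,0,0.05,-1],[0,0,0.2,0,0,0.05,-1],[0,0,0.2,0,0,0.05,-1],[0,0,0,0,0,0,-1],[0,0,0,0,0,0,-1]]' 80; python3 -c "
from h import *;o=ctrl.get_obs();print(o['wrist_torque'],o['q'][5])"
```

```text
t: 19.52
tool_pos: [0.5394, 0.123, 0.1209]
tool_rot: [1.14, 2.926, 0.0]
contact_force: [-4.3, -0.6, -1.3]
opening: 0.0191
grip_force: 79.1
[-0.17540488  0.70051044 -0.01780831] -0.7379510780034951
```

```bash
python3 -m crank '[[0,0,0.3,0,0,0.05,-1],[0,0,0.3,0,0,0.05,-1],[0,0,0.3,0,0,0.05,-1],[0,0,0.3,0,0,0.05,-1],[0,0,0.3,0,0,0.05,-1],[0,0,0.3,0,0,0.05,-1],[0,0,0.2,0,0,0.05,-1],[0,0,0.2,0,0,0.05,-1],[0,0,0,0,0,0,-1],[0,0,0,0,0,0,-1]]' 80; python3 -c "
from h import *;o=ctrl.get_obs();print(o['wrist_torque'],o['q'][5])"
```

```text
t: 20.35
tool_pos: [0.5396, 0.1232, 0.1189]
tool_rot: [1.698, 2.642, 0.002]
contact_force: [-2.8, -0.5, 0.1]
opening: 0.018
grip_force: 79.2
[-0.14768647  0.59974591 -0.04942399] -0.33823034309108446
```

```bash
python3 -m crank '[[0,0,0.5,0,0,0.04,-1],[0,0,0.5,0,0,0.04,-1],[0,0,0.5,0,0,0.04,-1],[0,0,0,0,0,0.04,-1],[0,0,0,0,0,0.04,-1],[0,0,0,0,0,0.04,-1],[0,0,0,0,0,0,-1],[0,0,0,0,0,0,-1],[0,0,0,0,0,0,-1],[0,0,0,0,0,0,-1]]' 80; python3 -c "
from h import *;o=ctrl.get_obs();print(o['wrist_torque'],o['q'])"
```

```text
t: 21.18
tool_pos: [0.5389, 0.1232, 0.1189]
tool_rot: [-2.0, -2.423, 0.001]
contact_force: [-10.7, -0.4, 8.8]
opening: 0.0186
grip_force: 80.9
[-0.30960646  1.66252738  0.70106916] [ 9.04631959e-02 -2.14368671e-02  1.88192194e+00 -6.70114842e-04
  1.28180467e+00 -9.99618758e-02]
```

```bash
python3 -m crank '[[0,0,0,0,0,0.03,-1],[0,0,0,0,0,0.03,-1],[0,0,0,0,0,0.03,-1],[0,0,0,0,0,0.03,-1],[0,0,0,0,0,0,-1],[0,0,0,0,0,0,-1],[0,0,0,0,0,0,-1],[0,0,0,0,0,0,-1],[0,0,0,0,0,0,-1],[0,0,0,0,0,0,-1]]' 80
python3 - <<'E'
from h import *;o=ctrl.get_obs();print(o['wrist_torque'],o['q'][5]);save("s5",get_image("scene"));save("w5",get_image("wrist"))
E
```

```text
t: 22.02
tool_pos: [0.5391, 0.1222, 0.1191]
tool_rot: [2.134, 2.302, -0.005]
contact_force: [-10.9, -3.8, 9.7]
opening: 0.0183
grip_force: 127.8
[-0.84631121  1.51753746  2.2538747 ] 0.015980170176876043
```

View pics/w5.png

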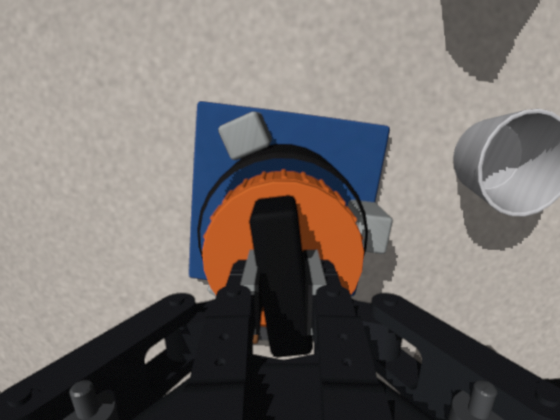

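```bash
python3 -m crank '[[0,0,0,0,0,-0.03,-1],[0,0,0,0,0,-0.03,-1],[0,0,-0.5,0,0,-0.03,-1],[0,0,-0.5,0,0,0,-1],[0,0,0,0,0,0,-0.6],[0,0,0,0,0,0,-0.3],[0,0,0,0,0,0,0],[0,0,0,0,0,0,0.3],[0,0,0,0,0,0,0.6],[0,0,0,0,0,0,0.6]]' 20; python3 -m crank '[[0,0,-5,0,0,0,0.7],[0,0,-10,0,0,0,0.7],[0,0,-20,0,0,0,0.7],[0,0,-20,0,0,0,0.7],[0,0,-20,0,0,0,0.7],[0,0,-15,0,0,0,0.7],[0,0,-10,0,0,0,0.7],[0,0,0,0,0,0,0.7],[0,0,0,0,0,0,0.7],[0,0,0,0,0,0,0.7]]'
python3 - <<'E'
from h import *
s=get_image("scene");save("s6",s);w=get_image("wrist");
a=cv2.resize(s[190:310,240:400],(400,300));save("m6",np.hstack([a,cv2.resize(w,(400,300))]))
o=ctrl.get_obs();hsv=cv2.cvtColor(w,cv2.COLOR_RGB2HSV)
m=cv2.inRange(hsv,(3,150,60),(20,255,255));n,l,st,c=cv2.connectedComponentsWithStats(m);i=1+np.argmax(st[1:,4])
e=cv2.fitEllipse(cv2.convexHull(cv2.findNonZero((l==i).astype('uint8'))));print(e)
for z in(.113,.117):
  x0,y0=e[0];r=e[1][0]/2;W=onz("wrist",[[x0-r,y0],[x0+r,y0],[x0,y0]],z,o);print(z,W[2],np.linalg.norm(W[1]-W[0]))
E
```

```text
t: 22.95
tool_pos: [0.5397, 0.1231, 0.1183]
tool_rot: [2.041, 2.387, 0.002]
contact_force: [-0.4, 1.3, 0.2]
opening: 0.0687
grip_force: 0.0
t: 23.78
tool_pos: [0.5384, 0.123, 0.2168]
tool_rot: [-2.041, -2.387, 0.002]
contact_force: [0.2, -0.5, 0.1]
opening: 0.0725
grip_force: 0.0
((284.07135009765625, 205.64183044433594), (102.94568634033203, 103.12627410888672), 142.10934448242188)
0.113 [0.53849927 0.12532506 0.113     ] 0.082699223432155
0.117 [0.53832365 0.12640227 0.117     ] 0.0813598061279705
```

View pics/m6.png

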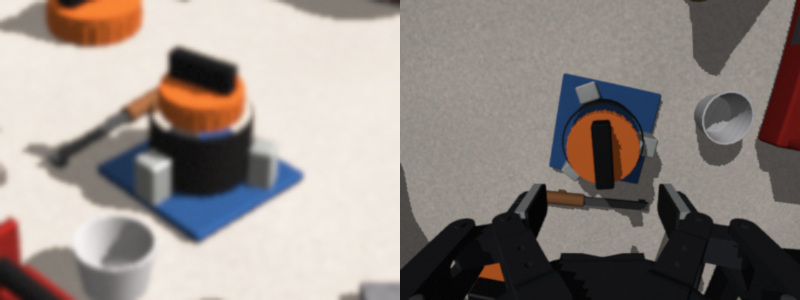

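```bash
python3 -c "
from station import ctrl
print(ctrl.finish_job())"
```

```text
the job is handed in; nothing more can be done
None
```

The orange cap is screwed on the barrel to its firm end stop and released; the contact height and final picture agree it is home, and nothing else appears to have been moved. I handed the job in at about 24 s; the hand-in returned no verdict.

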